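# Bracelet held ready over the scale

## Task

The scale is still being zeroed. Lift the tall bracelet of upright sticks up and off its post, carry it over the row of ring boxes and jar on the wooden riser, and finish while still holding it level and centred about one centimetre above the scale's round pan. Nothing may touch the scale at any time, and the other bracelet, the boxes and the jar must stay where they are.

Things in the scene. Friction and masses are not known exactly. Their poses are not given: they have to be found in the camera images.
- tall_bracelet_mid (a point): centre of the bracelet to be carried (on its axis, half-way up): a stiff ring made of a fence of pale upright sticks, 60 mm outside diameter, 38 to 40 mm tall (lower edge 19 mm below this point), walls 5 to 11 mm, about 45 g; seen from above it is roughly eight-sided, with flats facing its own +-x and +-y axes, 60 mm apart. z is its axis, upright at the start. It hangs round the post of stand_tall, resting on the collar, about 4 mm of play all round.
- tall_bracelet: the same bracelet; origin at the centre of its lower edge, 19 mm below the point, z up along its axis
- stand_tall: fixed dark wooden stand that carries the tall bracelet; origin at the centre of its underside. Foot 84 mm diameter, 10 mm high; collar 58 mm diameter with its top at z = 56 mm; above it a round-topped post, 42 mm diameter narrowing to the top, tip at 105 mm (about 11 mm above the bracelet). The bracelet's outside stands 1 mm out from the collar, over free air: fingers can come down outside it to the collar's height and a little below
- stand_low: an identical fixed stand that carries the other bracelet; origin at the centre of its underside. The two stands may be in either place. Fixed black easels 215 mm high stand to the left of and behind the stands
- low_bracelet_mid (a point): centre of the other bracelet (low, broad grey and black stones, 62 mm diameter, 20 mm tall), on the other stand; leave it alone
- riser_top (a point): centre of the top of a fixed low wooden riser between the stands and the scale, 250 mm along its x, 66 mm along its y, top 30 mm above the table. A ring box, a jar and another ring box stand on it in a row, 85 mm apart, in any order; the tallest, the jar, reaches 82 mm above this point
- box_a: ring box on the riser, 55x52x45 mm, lid does not open; origin at the centre of its underside
- box_b: another ring box of the same size on the riser; origin at the centre of its underside
- jar: round jar with a screw cap on the riser, 58 mm diameter, 82 mm tall; origin at the centre of its underside
- pan (a point): centre of the upper face of the scale's flat round steel pan, 90 mm diameter, 34 mm above the table; z up. The pan is fixed and does not give
- scale: the fixed bench scale, grey case 150 mm along its x (93 mm to the display side at -x, 57 mm to +x of the pan's centre), 106 mm along y, 25 mm high; origin on the table under the pan's centre. A fixed black easel 295 mm high stands to its right, towards the robot: come in from above it

How it is judged (in metres and radians):
On the way, in this order (a step that is already met when the one before it is completed fails the run):
1. the tall bracelet is lifted off: its lower edge is above the tip of its post (z of tall_bracelet_mid in the frame of stand_tall above 0.126 m and contact force between the fingers and tall_bracelet above 0.5 N), for 0.1 s.
2. the tall bracelet is carried over the row on the riser, with its lower edge higher than the ring boxes' tops (y of tall_bracelet_mid in the frame of riser_top between -0.05 and 0.05 m and x of tall_bracelet_mid in the frame of riser_top between -0.15 and 0.15 m and z of tall_bracelet_mid in the frame of riser_top above 0.064 m), for 0.05 s.
At the end, for the whole second after the job is handed in: The fingers hold the tall bracelet at rest, its axis within 12 mm of the pan's centre and within 8 degrees of vertical, its lower edge 3 to 22 mm above the pan, and nothing touches the scale (horizontal distance between tall_bracelet_mid and pan below 0.012 m and z of tall_bracelet_mid in the frame of pan between 0.022 and 0.041 m and angle between tall_bracelet_mid's own z axis and vertical below 0.14 rad and contact force between the fingers and tall_bracelet above 1 N and contact force between scale and anything else below 0.05 N and linear speed of tall_bracelet below 0.02 m/s); the arm keeps its last pose, push and grip.
It fails at once if something touches the scale (contact force between scale and anything else above 0.3 N).
It fails at once if the other bracelet is moved more than 12 mm (distance of low_bracelet_mid from where it was at the start of the episode above 0.012 m).
It fails at once if a ring box or the jar on the riser is moved more than 12 mm (distance of any of box_a, box_b, jar from where it was at the start of the episode above 0.012 m).
It also fails if it takes over 38 s, if anything falls off the work surface, if the arm or the gripper's body presses on something with over 40 N, if the wrist force passes 120 N, or if a joint passes its speed limit or range.

## Robot

A 6-joint arm with a two-finger parallel gripper is mounted at the origin on a cart in front of the work surface, level with it; the furniture and walls round the work are solid. World frame = base frame: x ahead of the robot, y to its left, z up, the work surface at z = 0. Lengths are in mm, angles in rad, forces in N, time in s.
With the tool pointing down it reaches from about 275 to 775 mm from the base axis. Payload 14.6 kg.
Tool frame: the origin (TCP) lies at the very end of the fingers, on their centre line; the grasp point (between the pads) lies 19 mm behind it; z points along the fingers, y is the line along which they close (so a half turn about z gives the same grasp; the last joint's range is limited). The gripper opens to 85 mm and grips with 20 to 120 N. Pads are 22 mm wide; open, the fingers measure 114 mm over their backs; the gripper's body (76 mm by 85 mm) begins 54 mm behind the grasp point. The pads swing forward as they close: fully open they stand 13 mm farther back than shut.
Start: joints at [1.122, 0.263, -0.048, 1.259, 0, 1.415], TCP at [152.04, 502.506, 231.278] pointing down, gripper open.
Joint ranges: [-2.65, 2.65], [-0.89, 1.7], [-1.18, 1.37], [-2.13, 2.11], [-1.35, 1.29], [-3.14, 3.14]. Speed limits (rad/s): [1.89, 1.89, 2.57, 2.79, 3.14, 3.14].

## Interface

Orientations are given as a unit quaternion [x, y, z, w].
In Python, from rig import status, cams, order, spotter gives the robot as it stands. The module is installed in compiled form; this text tells all that it offers.
- The arm moves only by the tool apply_moves, never from a script. Its arguments are lists of equal length, an entry for each row: "twist": the turn, a rotation vector about the world's x, y, z in units of 2 rad (1.0 is 2 rad), a list of three; "delta_pos": the shift along the world's x, y, z in units of 0.3 m (1.0 is 0.3 m), a list of three; "jaw": the gripper command: -1 is shut, 1 is fully open, values between are in proportion. In form: {"twist": [[rx, ry, rz], ...], "delta_pos": [[dx, dy, dz], ...], "jaw": [jaw, ...]}. A call has 1 to 5 rows; each row is the pose to reach, as a shift and turn from the pose commanded when the call began; what a row does not reach only later rows make up. A row lasts 1/10 s, in which the tool goes at most 50 mm and 8.59 degrees, less where a joint would pass 70% of its speed; a pose out of reach is approached as far as the arm can. A call with a number of a shift or a turn outside -1 to 1 is refused whole. A call with a gripper value outside its range is refused whole. The fingers move at their own pace and stop on an object; "squeeze" is the grip in N (left out, the last holds). Time passes only in rows, so rows that repeat a pose let the fingers close. It gives the time, the measured TCP pose, the force, the opening and the grip force at its end, in the units of the state.
- status.read_state(): the state, without advancing time (a new reading comes with each control period).
- cams.read_camera(name): name is "scene" or "top" or "wrist"; returns a dict with "image" (480x640x3 uint8, blue, green, red), "fx", "fy", "cx", "cy" (pixels), "dist" ([k1, k2, p1, p2, k3] as OpenCV has them; the pictures are not rectified), "position" and "orientation" of the camera in the world; the wrist camera has in their place "T_tool_cam" (4x4, takes a point from camera to tool coordinates, whose origin is the TCP and whose axes are the flange's). Camera axes: x right, y down, z forward; pixel columns grow to the right and rows downward; lengths in mm; the calibration is good to about 2 mm. A picture is of the moment at which its call begins: read the wrist's pose just before it. There is no depth.
- order.close_job(): hands the job in; it is judged then, once.
Trained networks look in the newest picture that a camera, given by its name, has taken for a name from the list of things; names that differ only in an ending like _2 or _b are one class to them, and where a whole thing is asked for, a point or a joint stands for the part that bears it (a point fixed in the world has none). Each returns a list of dicts, best first, with "confidence" (0 to 1); they miss things now and then, are a little off and sometimes report something else, mostly with a low value. They report only what shows in the picture. A call takes as long as a camera call.
- spotter.regions_of(camera, label): "region" (480x640 bool, what is visible of it).
- spotter.pinpoint(camera, label): "at" ([x, y, z] in mm, in world coordinates, good to about 4 mm: a listed point, or the origin of a listed thing).
The state is a dict: "time_s": time; "q": joint angles; "joint_velocities": joint speeds; "effort": joint torques, N m; "ee_pos": TCP position; "ee_rot": TCP orientation; "contact_force": force on the tool from outside, world axes, zero at the start; "moment": the same for the moment, N m; "opening": opening from 0.0 (shut) to 1.0 (fully open); "grasp_force": force on a finger pad.
Only numpy, scipy, OpenCV 4.12 (cv2) and the standard library are available. Lean on these libraries where they do the work, as an engineer would, in place of code of your own. Each camera call takes 0.05 s, during which the arm holds its last target. There are 200 camera calls.

## Working session

There is one attempt and no reset: what is moved stays moved. The work goes in short steps, Python scripts to look and compute and a tool call to move; the robot and the scene stay as the last step left them, time stands still between calls to the robot, and variables do not carry over. Pictures are saved under pics/ and viewed, at most 10 in all, crops included, and the job is handed in when it is done.

Besides the shell and the picture viewer there is one more tool, called as name(argument=value, ...) on one line, values as JSON. apply_moves: Moves the arm, as the interface text tells. Its arguments: {"type":"object","properties":{"twist":{"type":"array"},"delta_pos":{"type":"array"},"jaw":{"type":"array"},"squeeze":{"type":"number"}},"required":["twist","delta_pos","jaw"]}

```bash
mkdir -p pics; python3 - <<'E'
from rig import status,cams,spotter
import cv2
s=status.read_state();print(s['time_s'],s['ee_pos'],s['ee_rot'],s['opening'])
a=[]
for c in("scene","top"):
    r=cams.read_camera(c);a.append(r['image']);print(c,r['position'],r['orientation'],r['fx'])
    for n in("tall_bracelet_mid","stand_tall","stand_low","low_bracelet_mid","riser_top","box_a","jar","pan","scale"):
        print(n,[(round(d['confidence'],2),[round(float(v)) for v in d['at']]) for d in spotter.pinpoint(c,n)][:3])
for c,i in zip(("scene","top"),a): cv2.imwrite(f"pics/{c}.png",i)
E
```

```text
0.0 [151.91031019 502.23539033 230.81455003] [ 1.46388779e-01  9.89226981e-01 -5.25501629e-04 -1.71471439e-04] 1.0009110138323098
scene [724.92406094 517.67879367 769.71510192] [ 0.16746808  0.93782049 -0.30003233 -0.04927252] 494.9241034861524
tall_bracelet_mid [(0.9, [464, 214, 74])]
stand_tall [(0.68, [469, 213, 2])]
stand_low [(0.73, [623, 186, -1])]
low_bracelet_mid [(0.82, [622, 186, 65])]
riser_top []
box_a [(0.94, [644, 53, 27]), (0.9, [565, 59, 25])]
jar [(0.9, [476, 62, 32])]
pan [(0.58, [660, -98, 34])]
scale [(0.94, [658, -101, 0]), (0.6, [644, 49, 30])]
top [ 485.34134633   66.96752721 1200.60577884] [-0.70487633  0.70827242 -0.02746361  0.02729998] 618.0580017081014
tall_bracelet_mid []
stand_tall [(0.59, [462, 221, -3])]
stand_low [(0.59, [621, 184, -1])]
low_bracelet_mid [(0.65, [621, 179, 66])]
riser_top [(0.85, [560, 60, 32])]
box_a [(0.84, [560, 58, 29]), (0.66, [645, 47, 29])]
jar [(0.69, [475, 62, 30]), (0.69, [642, 45, 31])]
pan [(0.63, [657, -98, 37])]
scale [(0.82, [660, -98, -1]), (0.63, [460, 221, -3])]
```

View pics/scene.png

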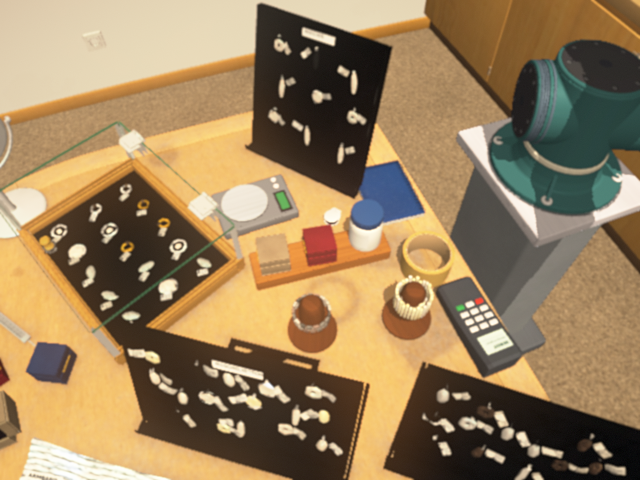

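View pics/top.png

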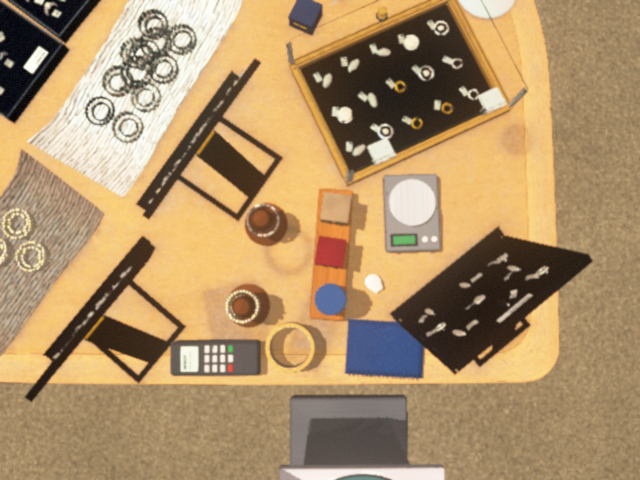

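The tall bracelet is at about (464, 214) in the world frame, at pixel (245,303) in the top view. The jar, red box and beige box run along the riser, and the scale is at (412,203). I'll go up and then over the bracelet.

apply_moves(twist=[[0,0,0],[0,0,0],[0,0,0],[0,0,0],[0,0,0]], delta_pos=[[0,0,0.167],[0,0,0.333],[0.12,-0.11,0.333],[0.24,-0.22,0.333],[0.36,-0.33,0.333]], jaw=[1,1,1,1,1])

```text
time_s: 1.5
ee_pos: [260.9, 402.5, 331.5]
ee_rot: [0.146, 0.989, 0.0, 0.0]
contact_force: [1.0, 0.5, 0.4]
opening: 1.002
grasp_force: 0.0
```

apply_moves(twist=[[0,0,0],[0,0,0],[0,0,0],[0,0,0],[0,0,0]], delta_pos=[[0.12,-0.11,0],[0.24,-0.22,0],[0.36,-0.33,0],[0.48,-0.44,0],[0.58,-0.53,0]], jaw=[1,1,1,1,1])

```text
time_s: 2.0
ee_pos: [435.6, 242.5, 331.3]
ee_rot: [0.147, 0.989, 0.0, 0.0]
contact_force: [0.7, 2.0, -0.2]
opening: 1.001
grasp_force: 0.0
```

```bash
cat > h.py <<'E'
import numpy as np,cv2
from scipy.spatial.transform import Rotation as R
from rig import status,cams,spotter
def cam(name):
    s=status.read_state() if name=="wrist" else None
    r=cams.read_camera(name)
    K=np.array([[r['fx'],0,r['cx']],[0,r['fy'],r['cy']],[0,0,1]]);D=np.array(r['dist'],float)
    if s:
        T=np.eye(4);T[:3,:3]=R.from_quat(s['ee_rot']).as_matrix();T[:3,3]=s['ee_pos'];T=T@np.array(r['T_tool_cam'])
    else:
        T=np.eye(4);T[:3,:3]=R.from_quat(r['orientation']).as_matrix();T[:3,3]=r['position']
    return r['image'],K,D,T
def onplane(px,K,D,T,z):
    u=cv2.undistortPoints(np.array(px,float).reshape(-1,1,2),K,D).reshape(-1,2)
    d=np.c_[u,np.ones(len(u))]@T[:3,:3].T
    return T[:3,3]+d*((z-T[2,3])/d[:,2])[:,None]
def rectify(img,K,D,T,z,c,half,n):
    # top-down view at height z: column = -y, row = -x (world x up)
    g=np.linspace(-half,half,n);yy,xx=np.meshgrid(c[1]-g,c[0]-g)
    P=np.c_[xx.ravel(),yy.ravel(),np.full(n*n,z)]
    W=np.linalg.inv(T);p,_=cv2.projectPoints(P,cv2.Rodrigues(W[:3,:3])[0],W[:3,3],K,D)
    m=p.reshape(n,n,2).astype(np.float32)
    return cv2.remap(img,m[...,0],m[...,1],cv2.INTER_LINEAR)
E
python3 - <<'E'
from h import *
s=status.read_state();print(s['time_s'],s['ee_pos'],s['ee_rot'])
i,K,D,T=cam("wrist");print(T[:3,3].round(),T[:3,2].round(2))
for n in("tall_bracelet_mid","stand_tall","jar","low_bracelet_mid"):
    print(n,[(round(d['confidence'],2),np.round(d['at'])) for d in spotter.pinpoint("wrist",n)])
c=(466,216)
rc=rectify(i,K,D,T,94,c,60,560)
cv2.imwrite("pics/w1.png",i);cv2.imwrite("pics/w1r.png",rc)
# easel near scale: bottom / top corners in scene view
i2,K2,D2,T2=cam("scene")
print(onplane([(250,150),(362,192)],K2,D2,T2,0).round(),onplane([(258,5),(390,45)],K2,D2,T2,295).round())
_,K3,D3,T3=cam("top");print(onplane([(392,290),(460,372),(500,230),(592,258)],K3,D3,T3,0).round(),onplane([(500,230),(592,258),(460,372)],K3,D3,T3,295).round())
E
```

```text
2.0 [435.56991113 242.48173523 331.26487769] [1.46861102e-01 9.89157105e-01 2.05956351e-05 1.92887696e-04]
[369. 263. 474.] [ 0.27 -0.08 -0.96]
tall_bracelet_mid [(0.71, array([461., 221.,  74.])), (0.53, array([464., 218.,  57.]))]
stand_tall [(0.95, array([461., 217.,   4.]))]
jar [(0.93, array([470.,  64.,  28.]))]
low_bracelet_mid [(0.55, array([621., 183.,  65.]))]
[[ 606. -263.    0.]
 [ 424.  -67.    0.]] [[ 541. -317.  295.]
 [ 372. -118.  295.]]
[[ 490.  -63.    0.]
 [ 331. -193.    0.]
 [ 606. -278.    0.]
 [ 550. -462.    0.]] [[ 577. -193.  295.]
 [ 534. -332.  295.]
 [ 369. -129.  295.]]
```

View pics/w1r.png

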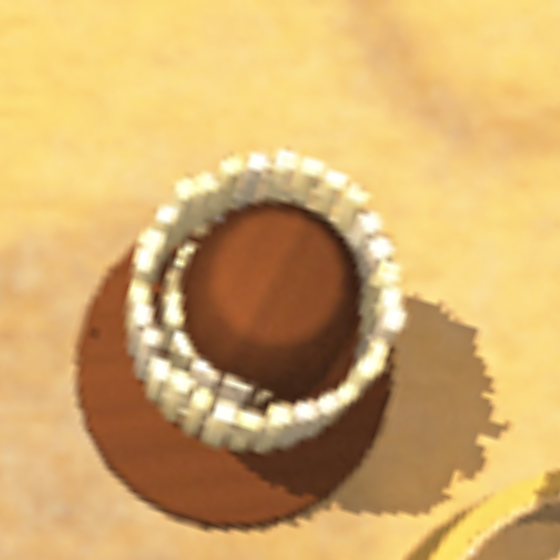

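View pics/w1.png

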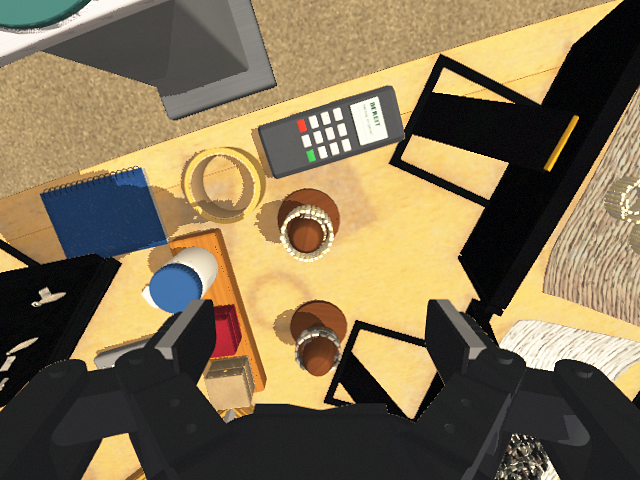

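The wrist view shows the tall bracelet on its stand at (307,232). The octagon's direction is still unclear, so I'll go nearer.

apply_moves(twist=[[0,0,0],[0,0,0],[0,0,0],[0,0,0],[0,0,0]], delta_pos=[[0.093,-0.08,-0.1],[0.093,-0.08,-0.25],[0.093,-0.08,-0.4],[0.093,-0.08,-0.5],[0.093,-0.08,-0.5]], jaw=[1,1,1,1,1])

```text
time_s: 2.85
ee_pos: [459.3, 220.8, 178.4]
ee_rot: [0.146, 0.989, -0.001, -0.003]
contact_force: [-0.5, 0.5, 0.7]
opening: 0.996
grasp_force: 0.0
```

```bash
python3 - <<'E'
from h import *
s=status.read_state();print(s['time_s'],s['ee_pos'],s['ee_rot'])
i,K,D,T=cam("wrist");print(T[:3,3].round())
for n in("tall_bracelet_mid","stand_tall"):
    print(n,[(round(d['confidence'],2),np.round(d['at'],1)) for d in spotter.pinpoint("wrist",n)])
g=[d for d in spotter.regions_of("wrist","tall_bracelet")]
c=(464,218)
rc=rectify(i,K,D,T,94.5,c,45,560)
m=(rectify((g[0]['region']*255).astype(np.uint8),K,D,T,94.5,c,45,560)>127).astype(np.uint8)
cs,_=cv2.findContours(m,cv2.RETR_EXTERNAL,cv2.CHAIN_APPROX_NONE)
k=max(cs,key=cv2.contourArea).reshape(-1,2)
P=np.c_[c[0]-(k[:,1]-279.5)*90/559,c[1]-(k[:,0]-279.5)*90/559]
for a in range(0,180,10):
    d=np.array([np.cos(np.radians(a)),np.sin(np.radians(a))]);q=P@d
    print(a,round(q.max()-q.min(),1),round((q.max()+q.min())/2-np.dot(c,d),1),end=' | ')
cv2.drawContours(rc,[k.reshape(-1,1,2)],-1,(0,0,255),1)
cv2.imwrite("pics/w2r.png",rc)
E
```

```text
2.85 [459.3441298  220.75431429 178.35518855] [ 0.14558491  0.98934186 -0.00114007 -0.00253189]
[394. 241. 321.]
tall_bracelet_mid [(0.64, array([620.4, 183.1,   1. ]))]
stand_tall [(0.59, array([462.4, 218. ,   4.6]))]
0 64.7 -2.8 | 10 63.7 -2.5 | 20 62.6 -1.8 | 30 61.4 -1.1 | 40 60.2 0.1 | 50 59.1 0.4 | 60 58.0 -0.1 | 70 58.6 0.1 | 80 58.9 0.2 | 90 58.4 0.6 | 100 59.3 1.4 | 110 59.8 2.2 | 120 60.2 3.0 | 130 62.2 3.2 | 140 63.4 3.6 | 150 64.2 3.5 | 160 64.8 3.3 | 170 65.3 3.0 |
```

View pics/w2r.png

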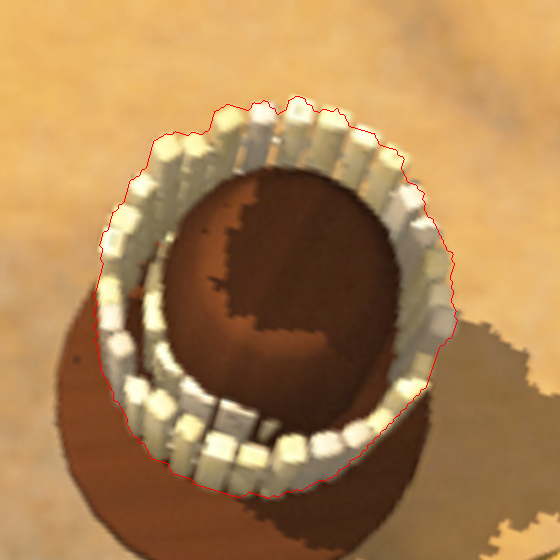

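The stick tops show the bracelet centred near pixel (277,281), which is about (463.8, 218.3). Flats lie about 60° from world x, so I'll turn -12.7° and centre above it.

apply_moves(twist=[[0,0,-0.055],[0,0,-0.11],[0,0,-0.11],[0,0,-0.11],[0,0,-0.11]], delta_pos=[[0.0065,-0.007,0],[0.0065,-0.007,-0.05],[0.0065,-0.007,-0.1],[0.0065,-0.007,-0.1],[0.0065,-0.007,-0.1]], jaw=[1,1,1,1,1])

```text
time_s: 3.55
ee_pos: [464.4, 218.7, 152.5]
ee_rot: [0.254, 0.967, 0.0, 0.001]
contact_force: [0.0, 0.3, 0.2]
opening: 1.002
grasp_force: 0.0
```

```bash
python3 - <<'E'
from h import *
s=status.read_state();print(s['time_s'],s['ee_pos'],s['ee_rot'],s['opening'])
M=R.from_quat(s['ee_rot']).as_matrix();print(M.round(3))
i,K,D,T=cam("wrist")
for n in("tall_bracelet_mid","stand_tall"):
    print(n,[(round(d['confidence'],2),np.round(d['at'],1)) for d in spotter.pinpoint("wrist",n)])
c=(463.8,218.3)
rc=rectify(i,K,D,T,94.5,c,45,560)
a=np.radians(60.5);ux=np.array([np.cos(a),np.sin(a)])
cv2.circle(rc,(280,280),int(30/90*560),(0,255,0),1)
# closing line of the tool through the measured TCP
p=np.array(s['ee_pos'][:2]);t=M[:2,1]
f=lambda q:(int(279.5-(q[1]-c[1])*559/90),int(279.5-(q[0]-c[0])*559/90))
cv2.line(rc,f(p-40*t),f(p+40*t),(255,0,0),1)
w=cv2.resize(i,None,fx=.37,fy=.37)
cv2.imwrite("pics/w3r.png",rc)
E
```

```text
3.55 [464.3945396  218.68136246 152.51582666] [2.53748188e-01 9.67270038e-01 3.77784518e-04 6.22001285e-04] 1.0023663023279463
[[-0.871  0.491  0.001]
 [ 0.491  0.871  0.   ]
 [-0.001  0.001 -1.   ]]
tall_bracelet_mid []
stand_tall [(0.89, array([460.8, 215.9,   3.5]))]
```

View pics/w3r.png

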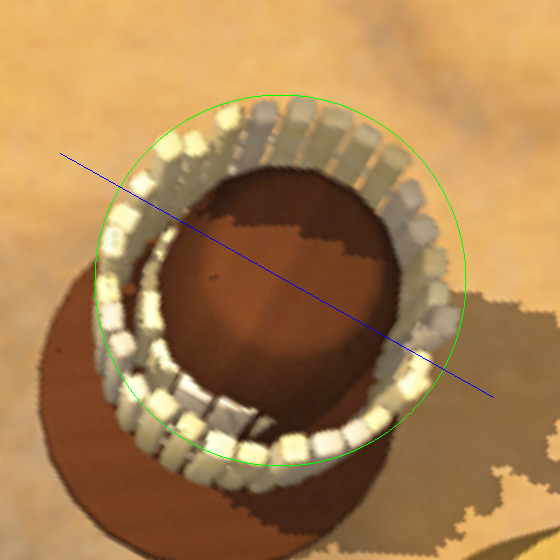

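The closing line (blue) crosses the left flat near (122,190) and the right flat near (425,360), and it is centred. I'll go down.

apply_moves(twist=[[0,0,0],[0,0,0],[0,0,0],[0,0,0],[0,0,0]], delta_pos=[[0,0,-0.08],[0,0,-0.16],[0,0,-0.23],[0,0,-0.29],[0,0,-0.33]], jaw=[1,1,1,1,1])

```text
time_s: 4.2
ee_pos: [463.9, 218.4, 51.7]
ee_rot: [0.254, 0.967, -0.0, -0.0]
contact_force: [-0.1, 0.7, 0.4]
opening: 1.0
grasp_force: 0.0
```

apply_moves(twist=[[0,0,0],[0,0,0],[0,0,0],[0,0,0],[0,0,0]], delta_pos=[[0,0,0],[0,0,0],[0,0,0],[0,0,0],[0,0,0]], jaw=[0.6,0.4,0.3,0.2,0.2], squeeze=30)

```text
time_s: 4.7
ee_pos: [464.5, 218.6, 53.1]
ee_rot: [0.254, 0.967, 0.0, 0.001]
contact_force: [-0.5, -0.7, 7.1]
opening: 0.701
grasp_force: 33.0
```

apply_moves(twist=[[0,0,0],[0,0,0],[0,0,0],[0,0,0],[0,0,0]], delta_pos=[[0,0,0.02],[0,0,0.06],[0,0,0.12],[0,0,0.19],[0,0,0.26]], jaw=[-1,-1,-1,-1,-1], squeeze=35)

```text
time_s: 5.2
ee_pos: [463.8, 218.4, 131.5]
ee_rot: [0.254, 0.967, 0.0, 0.0]
contact_force: [1.3, -0.1, -0.7]
opening: 0.699
grasp_force: 37.9
```

apply_moves(twist=[[0,0,0],[0,0,0],[0,0,0],[0,0,0],[0,0,0]], delta_pos=[[0,0,0.08],[0,0,0.16],[0,0,0.23],[0,0,0.26],[0,0,0.26]], jaw=[-1,-1,-1,-1,-1])

```text
time_s: 5.7
ee_pos: [464.3, 218.6, 209.1]
ee_rot: [0.254, 0.967, 0.0, 0.001]
contact_force: [-0.7, 0.7, -0.6]
opening: 0.702
grasp_force: 37.9
```

```bash
python3 - <<'E'
from h import *
s=status.read_state();print(s['time_s'],s['ee_pos'],s['opening'],s['grasp_force'])
i,K,D,T=cam("wrist")
cam("scene")
for c in("wrist","scene"):
  for n in("tall_bracelet_mid","pan"):
    print(c,n,[(round(d['confidence'],2),np.round(d['at'],1)) for d in spotter.pinpoint(c,n)])
cv2.imwrite("pics/w4.png",i)
E
```

```text
5.7 [464.32574515 218.55211681 209.1416137 ] 0.7023905450167824 37.94000867754221
wrist tall_bracelet_mid [(0.96, array([466.2, 222.4, 226. ]))]
wrist pan []
scene tall_bracelet_mid [(0.8, array([462. , 217.4, 229.7]))]
scene pan [(0.96, array([658.7, -97.6,  32.6]))]
```

View pics/w4.png

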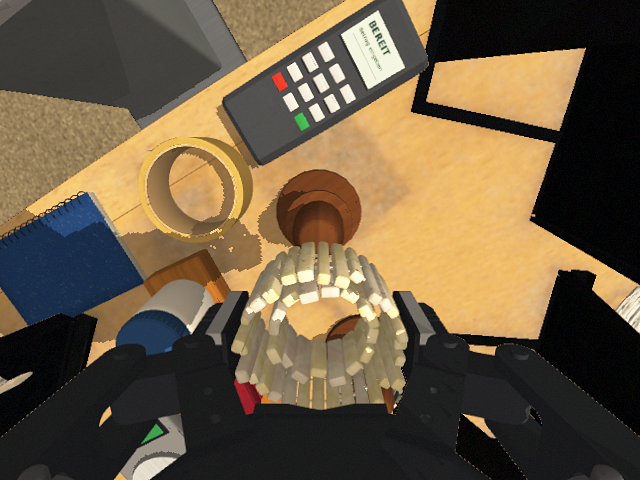

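The bracelet is gripped level and clear of the post, seen in the wrist picture at (320,330). I'll carry it over the middle box.

apply_moves(twist=[[0,0,0],[0,0,0],[0,0,0],[0,0,0],[0,0,0]], delta_pos=[[0.04,-0.065,0],[0.1,-0.163,0],[0.175,-0.285,0],[0.25,-0.407,0],[0.324,-0.527,0]], jaw=[-1,-1,-1,-1,-1])

```text
time_s: 6.5
ee_pos: [561.6, 58.7, 207.7]
ee_rot: [0.254, 0.967, -0.0, -0.0]
contact_force: [0.9, -0.0, -0.3]
opening: 0.702
grasp_force: 38.0
```

apply_moves(twist=[[0,0,0],[0,0,0],[0,0,0],[0,0,0],[0,0,0]], delta_pos=[[0.08,-0.13,0],[0.16,-0.26,0],[0.235,-0.382,0],[0.29,-0.472,0],[0.324,-0.527,0]], jaw=[-1,-1,-1,-1,-1])

```text
time_s: 7.0
ee_pos: [659.0, -100.2, 206.9]
ee_rot: [0.255, 0.967, -0.0, -0.001]
contact_force: [-0.2, 0.5, -1.0]
opening: 0.699
grasp_force: 38.0
```

apply_moves(twist=[[0,0,0],[0,0,0]], delta_pos=[[0,0,-0.1],[0,0,-0.2]], jaw=[-1,-1])

```text
time_s: 7.2
ee_pos: [658.8, -98.6, 146.9]
ee_rot: [0.255, 0.967, 0.0, 0.0]
contact_force: [0.3, 0.1, -1.0]
opening: 0.705
grasp_force: 38.0
```

```bash
python3 - <<'E'
from h import *
im={}
for c in("wrist","scene","top"):
  s=status.read_state();i,K,D,T=cam(c)
  if c=="wrist":print(s['time_s'],s['ee_pos'],s['ee_rot'],s['opening'],s['grasp_force'])
  for n in("tall_bracelet_mid","pan","scale"):
    print(c,n,[(round(d['confidence'],2),np.round(d['at'],1)) for d in spotter.pinpoint(c,n)])
  im[c]=i
cv2.imwrite("pics/w5.png",np.hstack([im['wrist'],im['scene']])[:, :, :])
cv2.imwrite("pics/w5.png",np.hstack([cv2.resize(im['wrist'],(400,300)),im['scene'][60:360,120:520]]))
E
```

```text
7.2 [658.76507431 -98.64065136 146.9158014 ] [2.54585807e-01 9.67050144e-01 6.05852860e-06 2.93738932e-04] 0.7046388235936646 37.952831871807575
wrist tall_bracelet_mid [(0.64, array([658.8, -95.9, 167.8]))]
wrist pan [(0.88, array([657.4, -96.8,  34.5]))]
wrist scale [(0.7, array([661.2, -99.5,  -1.6]))]
scene tall_bracelet_mid [(0.55, array([ 656.4, -100.3,    1.3]))]
scene pan [(0.61, array([659.9, -95.6,  33.1])), (0.34, array([467.6, 214.6,  -0.6])), (0.18, array([620. , 183.1,  68.3]))]
scene scale [(0.62, array([ 657.6, -102.1,   -3.1]))]
top tall_bracelet_mid []
top pan [(0.57, array([655.4, -97.6,  32.9]))]
top scale [(0.71, array([ 6.578e+02, -1.006e+02,  4.000e-01])), (0.71, array([620.9, 185. ,  -1.7]))]
```

View pics/w5.png

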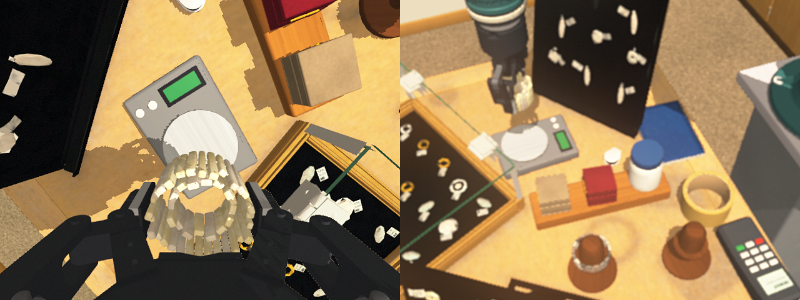

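The bracelet is centred above the pan. The glass case's lid clip, at scene (203,205) and top (382,150), is near, so I'll check that clearance before going down.

```bash
python3 - <<'E'
from h import *
C=[cam(c)[1:] for c in("scene","top")]
def tri(p,q):
    A=[];b=[]
    for px,(K,D,T) in zip((p,q),C):
        a=onplane([px],K,D,T,0)[0];o=T[:3,3];d=(a-o)/np.linalg.norm(a-o);Q=np.eye(3)-np.outer(d,d);A.append(Q);b.append(Q@o)
    x,r,_,_=np.linalg.lstsq(np.vstack(A),np.hstack(b),rcond=None);return x.round(),r
for p,q in(((203,205),(382,150)),((131,141),(491,98)),((242,262),(349,182)),((122,125),(524,92))):print(tri(p,q))
E
```

```text
(array([735., -34., 132.]), array([1.65774492]))
(array([ 829., -231.,  134.]), array([1.03682091]))
(array([699.,  20.,  15.]), array([3.51936402]))
(array([ 843., -294.,  125.]), array([5.73518959]))
```

There is about 35 mm of clearance. I'll go down slowly.

apply_moves(twist=[[0,0,0],[0,0,0],[0,0,0],[0,0,0],[0,0,0]], delta_pos=[[0,0,-0.07],[0,0,-0.14],[0,0,-0.2],[0,0,-0.24],[0,0,-0.26]], jaw=[-1,-1,-1,-1,-1])

```text
time_s: 8.4
ee_pos: [657.9, -97.7, 69.3]
ee_rot: [0.254, 0.967, -0.0, -0.001]
contact_force: [-0.2, 0.4, -0.7]
opening: 0.702
grasp_force: 38.3
```

```bash
python3 - <<'E'
from h import *
for c in("wrist","scene","top"):
  s=status.read_state();i,K,D,T=cam(c)
  if c=="wrist":print(s['time_s'],s['ee_pos'],s['contact_force'],s['opening'],s['grasp_force'])
  for n in("tall_bracelet_mid","pan"):
    print(c,n,[(round(d['confidence'],2),np.round(d['at'],1)) for d in spotter.pinpoint(c,n)])
  if c=="wrist":w=i
  if c=="scene":s2=i
cv2.imwrite("pics/w6.png",np.hstack([cv2.resize(w[120:480,140:540],(440,396)),cv2.resize(s2[120:264,190:310],(330,396))]))
E
```

```text
8.4 [657.94360371 -97.69794366  69.27516201] [-0.23202067  0.37083754 -0.679165  ] 0.7021182352679111 38.25708456337452
wrist tall_bracelet_mid [(0.86, array([657.2, -93.9,  90.4]))]
wrist pan []
scene tall_bracelet_mid [(0.66, array([660.9, -94. ,  73.5])), (0.59, array([655.9, -99.5,  90. ]))]
scene pan [(0.97, array([656.2, -99.6,  31.7]))]
top tall_bracelet_mid []
top pan [(0.69, array([651.8, -98. ,  32.5]))]
```

View pics/w6.png

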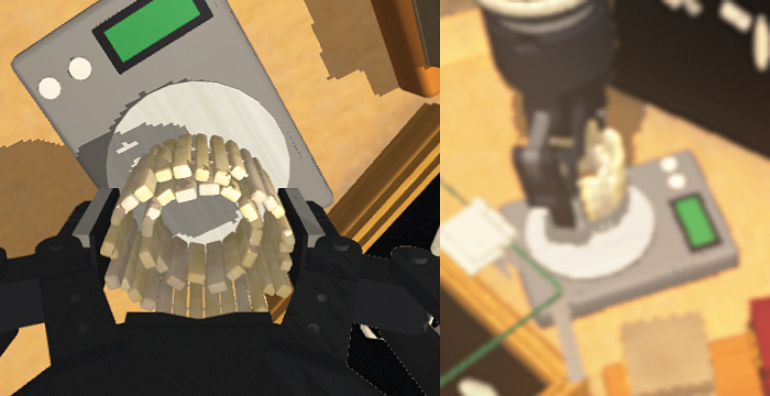

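The bracelet sits squarely over the pan and the centre agrees. One last short descent remains.

apply_moves(twist=[[0,0,0],[0,0,0],[0,0,0],[0,0,0],[0,0,0]], delta_pos=[[0,0,-0.03],[0,0,-0.06],[0,0,-0.08],[0,0,-0.087],[0,0,-0.087]], jaw=[-1,-1,-1,-1,-1])

```text
time_s: 9.35
ee_pos: [658.0, -97.7, 43.5]
ee_rot: [0.254, 0.967, -0.0, -0.0]
contact_force: [0.0, -0.3, -0.5]
opening: 0.704
grasp_force: 38.3
```

apply_moves(twist=[[0,0,0],[0,0,0],[0,0,0]], delta_pos=[[0,0,0],[0,0,0],[0,0,0]], jaw=[-1,-1,-1])

```text
time_s: 9.65
ee_pos: [658.4, -97.9, 44.4]
ee_rot: [0.254, 0.967, -0.0, 0.0]
contact_force: [-0.5, -1.0, -0.5]
opening: 0.704
grasp_force: 38.3
```

```bash
python3 - <<'E'
from h import *
for c in("wrist","scene"):
  s=status.read_state();i,K,D,T=cam(c)
  if c=="wrist":print(s['time_s'],s['ee_pos'],s['contact_force'],s['opening'],s['grasp_force'])
  for n in("tall_bracelet_mid","pan"):
    print(c,n,[(round(d['confidence'],2),np.round(d['at'],1)) for d in spotter.pinpoint(c,n)])
E
```

```text
9.65 [658.44977904 -97.85178305  44.37431878] [-0.45363419 -0.95927452 -0.49047564] 0.7041348998838318 38.261871971189976
wrist tall_bracelet_mid [(0.73, array([654.8, -96.3,  65.9]))]
wrist pan [(0.77, array([659.6, -99.9,  37.3]))]
scene tall_bracelet_mid [(0.62, array([ 657.1, -100. ,   67.7])), (0.21, array([477. ,  64.4,  28.7]))]
scene pan [(0.77, array([658.8, -97. ,  31.7]))]
```

```bash
python3 -c "
from rig import order;print(order.close_job())"
```

```text
the job is handed in; nothing more can be done
None
```

The job is handed in, with no verdict returned: at hand-in (about 9.7 s) the gripper held the tall bracelet within about 6 mm of the pan's centre, its lower edge about 12 mm above it, tool vertical, and no sign of contact with the scale.

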